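# Kit two gear sets onto their stacking posts

## Robot

A 6-joint arm with a two-finger parallel gripper is mounted at the origin on the work surface. World frame = base frame: x ahead of the robot, y to its left, z up, the work surface at z = 0. Lengths are in mm, angles in rad, forces in N, time in s.
With the tool pointing down it reaches from about 275 to 1000 mm from the base axis. Payload 8.4 kg.
Tool frame: the origin (TCP) lies on the mounting face of the last link; the fingertips stand 173 mm ahead of it and the grasp point (between the pads) lies 155 mm ahead of it; z points along the fingers, y is the direction in which the jaws open and shut (so a half turn about z gives the same grasp; the last joint's range is limited). The gripper opens to 85 mm and grips with 20 to 120 N. Pads are 22 mm wide; open, the fingers measure 114 mm over their backs; the gripper's body (76 mm by 85 mm) begins 54 mm behind the grasp point. The pads swing forward as they close: fully open they stand 13 mm farther back than shut.
Start: joints at [-1.326, 0.353, 1.633, -0, 1.155, -0.002], TCP at [152.688, -606.066, 404.681] pointing down, gripper open.
Joint ranges: [-2.63, 2.63], [-0.92, 2.1], [0.06, 2.66], [-1.3, 4.44], [0, 2.69], [-3.02, 3.02]. Speed limits (rad/s): [2.22, 2.22, 2.79, 3.14, 3.14, 3.14].

## Interface

Orientations are given as [roll, pitch, yaw] about the fixed x, y, z axes, in that order (R = Rz(yaw) Ry(pitch) Rx(roll)).
In Python, from rig import r, grab_frame, spotter gives the robot as it stands.
- The arm moves only by the tool apply_moves, never from a script. Its argument "motion" is text: rows parted by semicolons, each of 5 numbers parted by spaces: the opening, from -1 (shut) to 1 (fully open), then the shift along the tool's x, y, z as a fraction of full scale, then the turn about the tool's z as a fraction of full scale. In form: hand x y z twist; .... A call has 1 to 20 rows; each row is the pose to reach, as a shift and turn from the pose commanded when the call began, along the tool's axes at that moment, turning the shorter way round; what a row does not reach only later rows make up. Full scale, the value 1, is 1 m for a shift and pi rad for a turn. A row lasts 1/12 s, in which the tool goes at most 41.7 mm and 7.16 degrees, less where a joint would pass 70% of its speed; a pose out of reach is approached as far as the arm can. A call with a number of a shift or a turn outside -1 to 1 is refused whole. A call with a gripper value outside its range is refused whole. The fingers move at their own pace and stop on an object; "squeeze" is the grip in N (left out, the last holds). Time passes only in rows, so rows that repeat a pose let the fingers close. It gives the time, the measured TCP pose, the force and the opening at its end, in the units of the state.
- r.sense(): the state, without advancing time (a new reading comes with each control period).
- grab_frame(name): name is "scene" or "top"; returns a dict with "img" (420x560x3 uint8, red, green, blue), "fx", "fy", "cx", "cy" (pixels), "R" (3x3) and "t" (3): a world point X has camera coordinates R X + t. Camera axes: x right, y down, z forward; pixel columns grow to the right and rows downward; lengths in mm; the calibration is good to about 2 mm. A picture is of the moment at which its call begins. There is no depth.
- r.sign_off(): hands the job in, once; it reports no verdict.
Trained networks look in the newest picture that a camera, given by its name, has taken for a name from the list of things; names that differ only in an ending like _2 or _b are one class to them, and where a whole thing is asked for, a point or a joint stands for the part that bears it (a point fixed in the world has none). Each returns a list of dicts, best first, with "conf" (0 to 1); they miss things now and then, are a little off and sometimes report something else, mostly with a low value. They report only what shows in the picture. A call takes as long as a camera call. They do not tell look-alikes from the thing itself.
- spotter.boxes_of(query, camera): "point" ([x, y, z] in mm, in world coordinates, good to about 4 mm: the middle of the surface that is visible of it).
- spotter.place_of(query, camera): "point" ([x, y, z] in mm, in world coordinates, good to about 4 mm: a listed point, or the origin of a listed thing).
The state is a dict: "clock": time; "qpos": joint angles; "qvel": joint speeds; "joint_efforts": joint torques, N m; "eef_pos": TCP position; "tcp_rot": TCP orientation; "contact_force": force on the tool from outside, world axes, zero at the start; "wrist_torque": the same for the moment, N m; "opening": opening from 0.0 (shut) to 1.0 (fully open).
Only numpy, scipy, OpenCV 4.12 (cv2) and the standard library are available. Lean on these libraries where they do the work, as an engineer would, in place of code of your own. Each camera call takes 0.05 s, during which the arm holds its last target.

## Task

Kit the inspected gear sets: on the post with the blue foot stack the large steel gear (collar side up), then the brass spacer, then the small steel gear on top; on the post with the yellow foot stack the black gear (collar side up), then the white nylon bush. Each part must sit fully down, flat on its seat or on the part below; lower the parts down the posts and do not let them drop. Leave the green bottle, the wooden case and the red block standing where they are.

Things in the scene. Friction and masses are not known exactly. Their poses are not given: they have to be found in the camera images.
- large_gear: Large bright steel gear, about 0.65 kg: toothed disc 84 mm across, 14 mm thick, with a smooth collar on top, 46 mm in diameter, 18 mm tall (32 mm overall), to grip it by. Lies collar up. 28 mm bore right through: 5 mm of play all round on an 18 mm post. Lies flat on the table; origin: centre of its underside, z up along the bore.
- brass_spacer: Brass spacer ring, about 0.12 kg, 44 mm outside diameter, 16 mm tall, smooth. 28 mm bore right through: 5 mm of play all round on an 18 mm post. Lies flat on the table; origin: centre of its underside, z up along the bore.
- small_gear: Small bright steel gear without a collar, about 0.28 kg, 56 mm across the tooth tips, 20 mm thick; it may be gripped across the teeth at any angle. 28 mm bore right through: 5 mm of play all round on an 18 mm post. Lies flat on the table; origin: centre of its underside, z up along the bore.
- black_gear: Black gear, about 0.42 kg: toothed disc 68 mm across, 14 mm thick, with a smooth dark grey collar on top, 46 mm in diameter, 18 mm tall (32 mm overall), to grip it by. Lies collar up. 28 mm bore right through: 5 mm of play all round on an 18 mm post. Lies flat on the table; origin: centre of its underside, z up along the bore.
- nylon_bush: White nylon bush (plain thick ring), about 0.03 kg, 42 mm outside diameter, 22 mm tall, smooth. 28 mm bore right through: 5 mm of play all round on an 18 mm post. Lies flat on the table; origin: centre of its underside, z up along the bore.
- blue_post: Stacking post fixed to the table: blue disc foot 90 mm across, 18 mm tall; on it a dark round seat 52 mm across, its top (where the first part rests) 24 mm above the table; upright steel post 18 mm in diameter ending 96 mm above the table, its last 14 mm tapering to 6 mm. Origin at the centre of the foot's underside, z up along the post.
- yellow_post: Stacking post fixed to the table: yellow disc foot 90 mm across, 18 mm tall; on it a dark round seat 52 mm across, its top (where the first part rests) 24 mm above the table; upright steel post 18 mm in diameter ending 84 mm above the table, its last 14 mm tapering to 6 mm. Origin at the centre of the foot's underside, z up along the post.
- oil_bottle: Bystander: small green bottle with a white cap, 44 mm in diameter, 68 mm tall, loose. Origin at the centre of its underside.
- gauge_case: Bystander: wooden gauge-block case, 70 (its x) by 45 (its y) by 27 mm tall, loose. Origin at the centre of its underside.
- magnet_block: Bystander: red block 50 (its x) by 40 (its y) by 40 mm tall with a black button on top (46 mm overall), loose. Origin at the centre of its underside.
Not all that is in view belongs to the job. Leave any pink look-alike of the small_gear alone.

How it is judged:
By the outcome, as a careful person would: the job done as asked, in the order asked, and still so for the second after the job is handed in, with the robot touching nothing.
It also fails if it takes over 120 s, if anything falls off the work surface, if the arm or the gripper's body presses on something with over 40 N, if the wrist force passes 120 N, or if a joint passes its speed limit or range.

## Working session

There is one attempt and no reset: what is moved stays moved. The work goes in short steps, Python scripts to look and compute and a tool call to move; the robot and the scene stay as the last step left them, time stands still between calls to the robot, and variables do not carry over. Pictures are saved under pics/ and viewed, and the job is handed in when it is done.

Besides the shell and the picture viewer there is one more tool, called after "Request:" by a JSON object that holds its "method" and its "body", one argument or row to a line. apply_moves: Moves the arm, as the interface text tells. Its arguments: {"type":"object","properties":{"motion":{"type":"string"},"squeeze":{"type":"number"}},"required":["motion"]}

```bash
mkdir -p pics; ls; python3 - <<'E'
from rig import r, grab_frame, spotter
import cv2
print(r.sense())
for n in("scene","top"):
    f=grab_frame(n); cv2.imwrite(f"pics/{n}0.png",f["img"][:,:,::-1])
    print(n,f["fx"],f["fy"],f["cx"],f["cy"],f["R"],f["t"])
for q in "large_gear brass_spacer small_gear black_gear nylon_bush blue_post yellow_post oil_bottle gauge_case magnet_block".split():
    for c in("scene","top"):
        print(q,c,[([round(v) for v in d["point"]],round(d["conf"],2)) for d in spotter.place_of(q,c)])
E
```

```text
pics
{'clock': 0.0, 'qpos': array([-1.32638588e+00,  3.53673800e-01,  1.63412626e+00, -2.12664926e-05,
        1.15517335e+00, -2.35705431e-03]), 'qvel': array([ 0.00165044, -0.000421  ,  0.00013352,  0.00029055, -0.00255874,
        0.00011245]), 'joint_efforts': array([-2.75895827e-04, -6.05259776e+01, -3.42065549e+01,  2.05652566e-05,
        9.35460470e-03, -2.55649871e-05]), 'eef_pos': array([ 152.63765654, -605.84327869,  403.94885031]), 'tcp_rot': array([-3.14021185e+00,  1.61895148e-05,  2.46776113e-01]), 'contact_force': array([ 0.13754492, -0.01605531,  0.26126969]), 'wrist_torque': array([-0.00440001,  0.00773554, -0.04019271]), 'opening': 1.0004156790062386}
scene 388.80859199287414 388.80859199287414 289.3828335679975 206.19637461764574 [[-0.70159094  0.71257489  0.00268047]
 [ 0.56341646  0.55702688 -0.61014994]
 [-0.43627062 -0.42656544 -0.79228143]] [ 312.89846675 -245.96301601 1239.26102483]
top 390.57209378737736 390.57209378737736 278.53385872461104 213.5792958373604 [[-0.01307268 -0.99990068  0.00526696]
 [-0.98536836  0.01198713 -0.17001618]
 [ 0.16993616 -0.0074
[... 344 characters left out ...]
288, -2], 0.47), ([446, 138, -2], 0.3)]
small_gear top [([263, -278, -1], 0.67), ([348, -286, -2], 0.6)]
black_gear scene [([352, -288, -2], 0.72)]
black_gear top [([424, -160, 0], 0.81)]
nylon_bush scene [([531, 405, -1], 0.61)]
nylon_bush top [([528, 405, -2], 0.49)]
blue_post scene [([446, 136, 3], 0.56)]
blue_post top [([445, 135, 0], 0.69)]
yellow_post scene [([605, 205, 2], 0.88)]
yellow_post top [([607, 206, 2], 0.77)]
oil_bottle scene [([355, 292, -5], 0.78)]
oil_bottle top [([357, 289, -4], 0.57), ([526, 406, -3], 0.3)]
gauge_case scene [([487, -3, -2], 0.82)]
gauge_case top [([489, -4, -3], 0.59)]
magnet_block scene [([612, -230, 0], 0.57)]
magnet_block top [([526, 406, -3], 0.23)]
```

View pics/scene0.png

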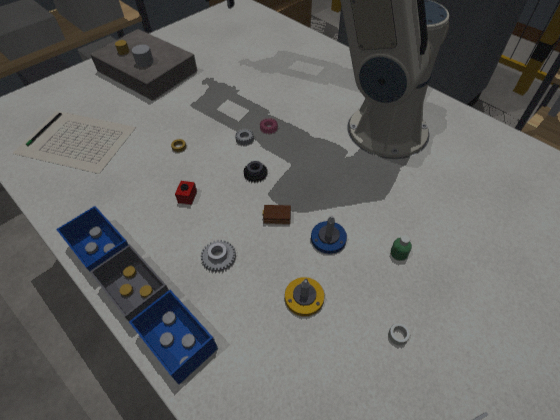

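View pics/top0.png

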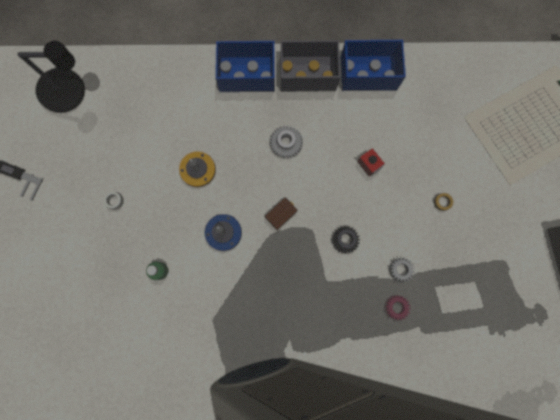

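```bash
cat > h.py <<'E'
from rig import r, grab_frame, spotter
import numpy as np, cv2
def proj(f,X):
    c=np.asarray(X,float)@np.array(f["R"]).T+f["t"]
    return np.stack([f["fx"]*c[:,0]/c[:,2]+f["cx"],f["fy"]*c[:,1]/c[:,2]+f["cy"]],1)
def circ(c,z,rad,n=90):
    a=np.linspace(0,2*np.pi,n); return np.stack([c[0]+rad*np.cos(a),c[1]+rad*np.sin(a),0*a+z],1)
def crop(f,c,circs,name,s=8,w=35):
    p=proj(f,[[c[0],c[1],20]])[0]; x0,y0=int(p[0])-w,int(p[1])-w
    im=f["img"][max(y0,0):y0+2*w,max(x0,0):x0+2*w,::-1]; x0=max(x0,0);y0=max(y0,0)
    im=cv2.resize(im,None,fx=s,fy=s,interpolation=cv2.INTER_CUBIC)
    for z,rad,col in circs:
        q=((proj(f,circ(c,z,rad))-[x0,y0]+.5)*s).astype(int)
        cv2.polylines(im,[q.reshape(-1,1,2)],True,col,1)
    return im
E
python3 - <<'E'
from h import *
from collections import defaultdict
A=defaultdict(list)
init=dict(large_gear=(674,-20),brass_spacer=(515,-407),small_gear=(350,-287),black_gear=(424,-160),nylon_bush=(530,405),blue_post=(445,135),yellow_post=(606,205))
for k in range(5):
  for c in("scene","top"):
    grab_frame(c)
    for q in init:
      for d in spotter.place_of(q,c):
        p=np.array(d["point"])
        if np.hypot(*(p[:2]-init[q]))<25: A[q,c].append(p)
for k,v in A.items(): print(k,len(v),np.mean(v,0).round(1),np.std(v,0).round(1))
print(r.sense()["clock"])
S=[];T=[]
fs,ft=grab_frame("scene"),grab_frame("top")
R=(0,0,255);G=(0,255,0)
cs=dict(large_gear=[(14,42,R),(32,23,G)],brass_spacer=[(0,22,R),(16,22,G)],small_gear=[(0,28,R),(20,28,G)],black_gear=[(14,34,R),(32,23,G)],nylon_bush=[(0,21,R),(22,21,G)],blue_post=[(18,45,R),(24,26,G),(82,9,G)],yellow_post=[(18,45,R),(24,26,G),(70,9,G)])
for i,(a,b) in enumerate([("large_gear","black_gear"),("brass_spacer","nylon_bush"),("blue_post","yellow_post"),("small_gear","small_gear")]):
    rows=[np.hstack([cv2.resize(crop(f,np.mean(A[q,"scene"]+A[q,"top"],0),cs[q],"",w=30),(400,300) if 0 else (300,300)) for f in(fs,ft)]) for q in(a,b)]
    cv2.imwrite(f"pics/c{i}.png",np.vstack(rows))
np.save("A.npy",{q:np.mean(A[q,"scene"]+A[q,"top"],0) for q in init},allow_pickle=True)
E
```

```text
('large_gear', 'scene') 4 [ 6.73e+02 -1.61e+01 -1.00e-01] [1.6 1.6 0.5]
('brass_spacer', 'scene') 5 [ 515.5 -404.2   -2.2] [0.9 1.3 1.1]
('small_gear', 'scene') 5 [ 351.9 -287.7   -4.1] [2.1 1.8 1.2]
('black_gear', 'scene') 5 [ 425.9 -159.5   -1.4] [0.6 1.4 0.9]
('yellow_post', 'scene') 4 [ 6.032e+02  2.037e+02 -2.000e-01] [0.4 0.4 0.7]
('large_gear', 'top') 5 [673.4 -17.5   3.6] [1.2 1.7 0.8]
('brass_spacer', 'top') 5 [ 513.5 -408.9   -1.1] [1.9 1.4 1. ]
('small_gear', 'top') 5 [ 349.4 -288.7   -0.6] [2.  1.8 1.3]
('black_gear', 'top') 5 [ 423.9 -159.6    2.6] [1.5 1.5 0.7]
('nylon_bush', 'top') 4 [527.9 405.2  -0.9] [1.2 1.5 1.3]
('blue_post', 'top') 5 [447.7 137.6  -0.6] [1.4 1.3 0.6]
('yellow_post', 'top') 4 [606.6 207.6   1.8] [1.4 1.3 2.1]
('nylon_bush', 'scene') 4 [528.8 405.3  -0.7] [1.9 1.2 1.3]
('blue_post', 'scene') 4 [445.  137.    1.3] [1.7 1.  1.6]
5.1
```

View pics/c0.png

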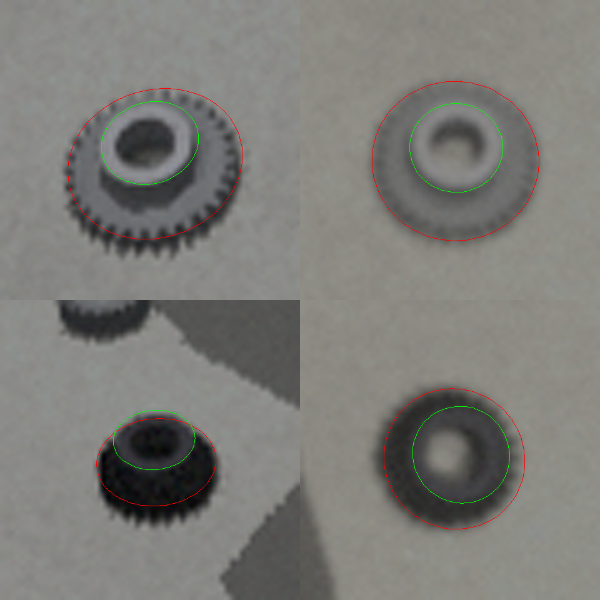

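View pics/c1.png

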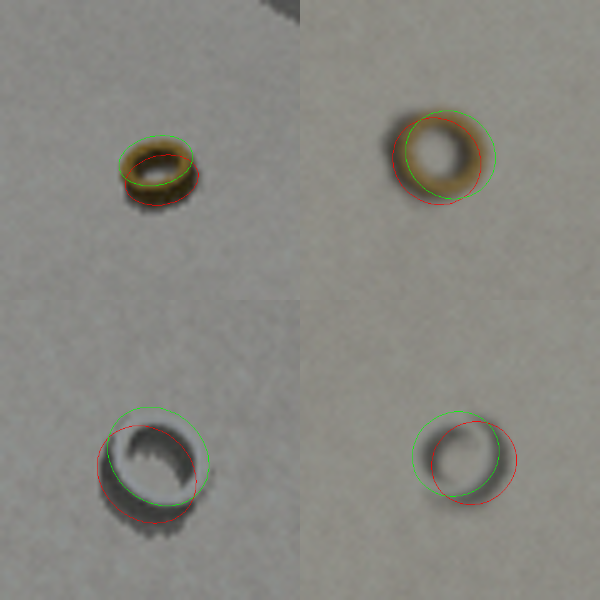

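View pics/c2.png

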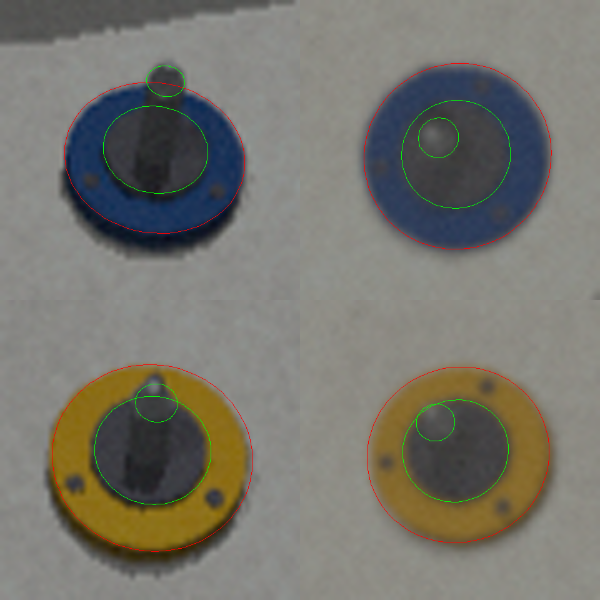

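View pics/c3.png

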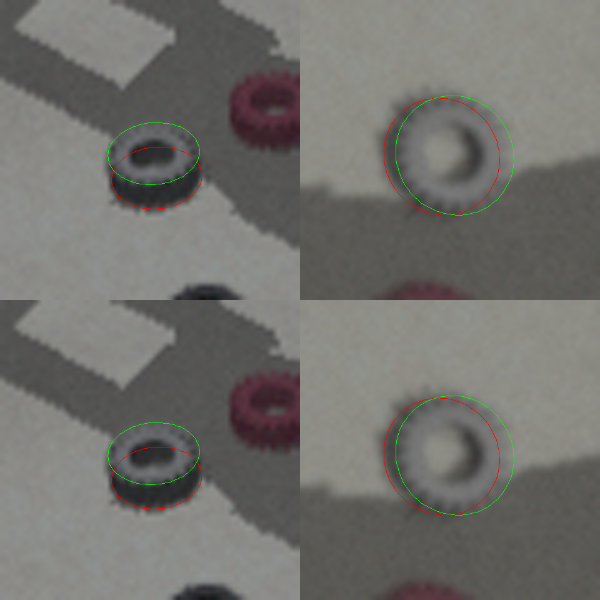

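```bash
cat > fit.py <<'E'
from h import *
from scipy.ndimage import map_coordinates, gaussian_filter
from scipy.optimize import minimize
M=dict(large_gear=[(32,23),(32,14),(14,41)],brass_spacer=[(16,22),(16,14)],small_gear=[(20,27),(20,14)],black_gear=[(32,14),(14,33),(0,33)],nylon_bush=[(22,21),(22,14)],blue_post=[(18,45),(24,26)],yellow_post=[(18,45),(24,26)])
def fit(fr,q,c0,rng=9,zoff=0):
    im=np.mean([f["img"].astype(float) for f in fr],0); f=fr[0]
    ch=[gaussian_filter(im[:,:,k],.6) for k in range(3)]
    G=[np.gradient(c) for c in ch]
    def score(c):
        s=0
        for z,rad in M[q]:
            p=proj(f,circ(c,z+zoff,rad,73)[:-1]); p2=proj(f,circ(c,z+zoff,rad+1,73)[:-1])
            n=p2-p; n/=np.linalg.norm(n,axis=1)[:,None]
            d=[map_coordinates(g[1],[p[:,1],p[:,0]],order=1)*n[:,0]+map_coordinates(g[0],[p[:,1],p[:,0]],order=1)*n[:,1] for g in G]
            d=np.sqrt(sum(x*x for x in d)); s+=np.mean(np.minimum(d,40))
        return s
    g=np.arange(-rng,rng+.1,1.)
    S=np.array([[score((c0[0]+a,c0[1]+b)) for b in g] for a in g])
    i,j=np.unravel_index(S.argmax(),S.shape)
    m=minimize(lambda c:-score(c),[c0[0]+g[i],c0[1]+g[j]],method="Nelder-Mead",options=dict(initial_simplex=[[c0[0]+g[i]+a,c0[1]+g[j]+b] for a,b in((0,0),(1,0),(0,1))]))
    return m.x,-m.fun
E
python3 - <<'E'
from fit import *
A=np.load("A.npy",allow_pickle=True).item()
F={n:[grab_frame(n) for _ in range(3)] for n in("scene","top")}
R=(0,0,255);G=(0,255,0)
tiles=[]
for q in M:
    o=[];t=[]
    for n in F:
        c,s=fit(F[n],q,A[q][:2]); o.append((c.round(1).tolist(),round(s,1)))
        t.append(cv2.resize(crop(F[n][0],c,[(z,rr,R) for z,rr in M[q]],"",s=6,w=25),(200,200)))
    tiles.append(np.hstack(t)); print(q,A[q].round(1),o)
tiles.append(tiles[0]*0)
cv2.imwrite("pics/fit.png",np.vstack([np.hstack(tiles[i:i+2]) for i in range(0,8,2)])[:600] if 0 else cv2.resize(np.vstack([np.hstack(tiles[i:i+2]) for i in range(0,8,2)]),(600,600)))
E
```

```text
large_gear [673.2 -16.9   2. ] [([674.9, -18.2], np.float64(88.8)), ([674.8, -17.5], np.float64(57.2))]
brass_spacer [ 514.5 -406.5   -1.7] [([516.8, -403.3], np.float64(66.0)), ([514.1, -396.2], np.float64(51.6))]
small_gear [ 350.7 -288.2   -2.3] [([352.5, -289.5], np.float64(55.1)), ([355.2, -278.2], np.float64(33.9))]
black_gear [ 424.9 -159.6    0.6] [([422.9, -162.0], np.float64(82.9)), ([425.6, -157.3], np.float64(90.7))]
nylon_bush [528.4 405.3  -0.8] [([537.1, 407.4], np.float64(52.6)), ([525.1, 399.8], np.float64(41.6))]
blue_post [4.465e+02 1.373e+02 2.000e-01] [([451.4, 141.2], np.float64(45.0)), ([445.7, 138.2], np.float64(46.8))]
yellow_post [604.9 205.6   0.8] [([606.4, 204.1], np.float64(71.6)), ([604.3, 203.7], np.float64(49.7))]
```

View pics/fit.png

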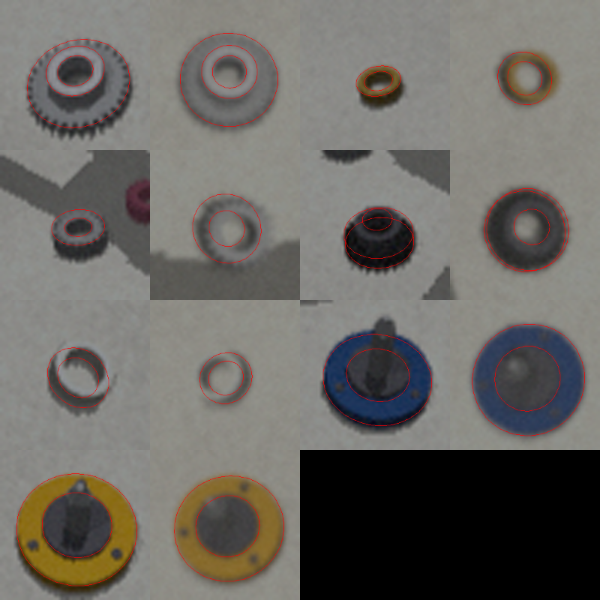

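```bash
python3 - <<'E'
from fit import *
M.update(large_gear=[(32,23),(32,14),(14,41),(0,41)],brass_spacer=[(16,22),(16,14),(0,22)],small_gear=[(20,27),(20,14),(0,27)],black_gear=[(32,14),(32,23),(14,33),(0,33)],nylon_bush=[(22,21),(22,14),(0,21)],blue_post=[(18,45),(24,26),(0,45),(82,9)],yellow_post=[(18,45),(24,26),(0,45),(70,9)])
A=np.load("A.npy",allow_pickle=True).item()
F={n:[grab_frame(n) for _ in range(2)] for n in("scene","top")}
R=(0,0,255)
tiles=[]
for q in M:
    o=[];t=[]
    for n in F:
        c,s=fit(F[n],q,A[q][:2],rng=6); o.append((c.round(1).tolist(),round(s,1)))
        t.append(cv2.resize(crop(F[n][0],c,[(z,rr,R) for z,rr in M[q]],"",s=8,w=23),(200,200)))
    tiles.append(np.hstack(t)); print(q,A[q].round(1),o)
tiles.append(tiles[0]*0)
cv2.imwrite("pics/fit2.png",cv2.resize(np.vstack([np.hstack(tiles[i:i+2]) for i in range(0,8,2)]),(600,600)))
E
```

```text
large_gear [673.2 -16.9   2. ] [([675.1, -18.1], np.float64(113.5)), ([674.8, -17.6], np.float64(72.1))]
brass_spacer [ 514.5 -406.5   -1.7] [([516.9, -403.2], np.float64(97.0)), ([516.5, -403.6], np.float64(70.3))]
small_gear [ 350.7 -288.2   -2.3] [([352.3, -289.6], np.float64(83.2)), ([353.3, -288.1], np.float64(45.6))]
black_gear [ 424.9 -159.6    0.6] [([424.6, -159.3], np.float64(110.4)), ([425.9, -157.9], np.float64(101.7))]
nylon_bush [528.4 405.3  -0.8] [([527.4, 406.1], np.float64(71.4)), ([525.1, 400.0], np.float64(51.6))]
blue_post [4.465e+02 1.373e+02 2.000e-01] [([446.3, 137.3], np.float64(100.6)), ([446.0, 138.9], np.float64(88.8))]
yellow_post [604.9 205.6   0.8] [([606.0, 203.9], np.float64(116.5)), ([605.8, 204.9], np.float64(80.8))]
```

View pics/fit2.png

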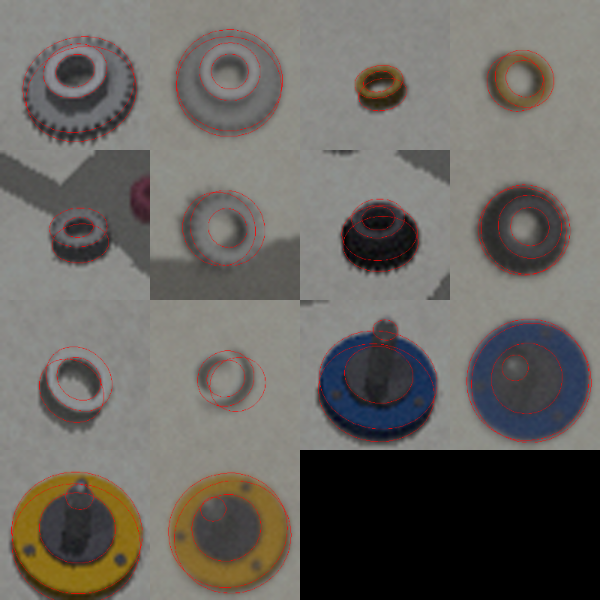

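Request:
{"method": "apply_moves", "body": {
  "motion": "1 0.6502 -0.4427 0.1047 0.0786;1 0.6502 -0.4427 0.1047 0.0786;1 0.6502 -0.4427 0.1047 0.0786;1 0.6502 -0.4427 0.1047 0.0786;1 0.6502 -0.4427 0.1047 0.0786;1 0.6502 -0.4427 0.1047 0.0786;1 0.6502 -0.4427 0.1047 0.0786;1 0.6502 -0.4427 0.1047 0.0786;1 0.6502 -0.4427 0.1047 0.0786;1 0.6502 -0.4427 0.1047 0.0786;1 0.6502 -0.4427 0.1047 0.0786;1 0.6502 -0.4427 0.1047 0.0786;1 0.6502 -0.4427 0.1047 0.0786;1 0.6502 -0.4427 0.1047 0.0786;1 0.6502 -0.4427 0.1047 0.0786;1 0.6502 -0.4427 0.1047 0.0786;1 0.6502 -0.4427 0.1047 0.0786;1 0.6502 -0.4427 0.1047 0.0786;1 0.6502 -0.4427 0.1047 0.0786;1 0.6502 -0.4427 0.1047 0.0786"
}}

```text
clock: 7.37
eef_pos: [678.6, -12.8, 299.1]
tcp_rot: [-3.14, -0.003, 0.003]
contact_force: [-1.5, -0.2, 0.4]
opening: 1.001
```

Request:
{"method": "apply_moves", "body": {
  "motion": "1 0 0 0.02 0;1 0 0 0.04 0;1 0 0 0.06 0;1 0 0 0.06 0;1 0 0 0.06 0"
}}

```text
clock: 7.78
eef_pos: [674.6, -18.0, 239.1]
tcp_rot: [-3.142, 0.002, -0.0]
contact_force: [0.6, -0.8, 0.1]
opening: 1.004
```

Request:
{"method": "apply_moves", "body": {
  "motion": "1 0 0 0.02 0;1 0 0 0.04 0;1 0 0 0.051 0;1 0 0 0.051 0;1 0 0 0.051 0;-1 0 0 0.051 0;-1 0 0 0.051 0;-1 0 0 0.051 0;-1 0 0 0.051 0;-1 0 0 0.051 0;-1 0 0 0.051 0;-1 0 0 0.051 0;-1 0 0 0.051 0;-1 0 0 0.051 0;-1 0 0 0.051 0",
  "squeeze": 70
}}

```text
clock: 9.03
eef_pos: [675.5, -18.1, 190.8]
tcp_rot: [3.141, -0.002, -0.0]
contact_force: [-3.2, -1.4, 10.2]
opening: 0.504
```

```bash
python3 - <<'E'
from h import *
s=r.sense();print(s["opening"],s["contact_force"],s["eef_pos"])
f=grab_frame("scene");cv2.imwrite("pics/g1.png",crop(f,(675,-18),[],"",s=8,w=35))
E
```

```text
0.5035774958158126 [-3.22788807 -1.43831342 10.21229549] [675.50364895 -18.1391092  190.76699487]
```

View pics/g1.png

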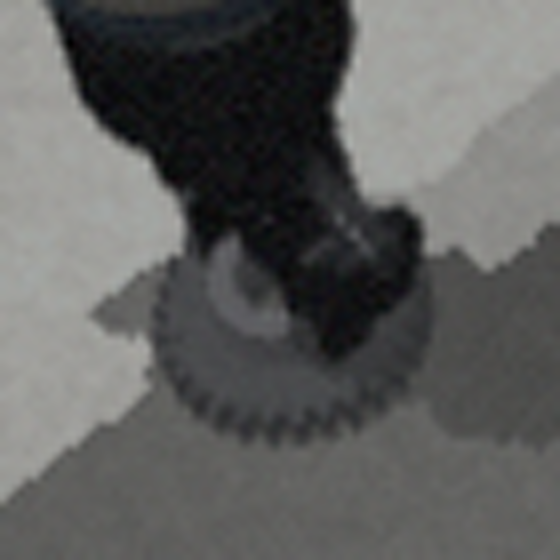

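Request:
{"method": "apply_moves", "body": {
  "motion": "-1 0 0 -0.01 0;-1 0 0 -0.03 0;-1 0 0 -0.05 0;-1 0 0 -0.08 0;-1 0 0 -0.11 0;-1 0 0 -0.14 0;-1 0 0 -0.14 0;-1 0 0 -0.14 0;-1 0 0 -0.14 0"
}}

```text
clock: 9.83
eef_pos: [674.2, -17.9, 327.7]
tcp_rot: [-3.142, 0.002, -0.0]
contact_force: [-1.8, 0.7, -5.0]
opening: 0.504
```

```bash
python3 - <<'E'
from h import *
s=r.sense();print(s["opening"],s["contact_force"],s["eef_pos"],s["wrist_torque"])
t=[]
for n in("scene","top"):
    f=grab_frame(n);c=(675,-18);p=proj(f,[[*c,140]])[0].astype(int);w=35
    t.append(cv2.resize(f["img"][p[1]-w:p[1]+w,p[0]-w:p[0]+w,::-1],(400,400),interpolation=cv2.INTER_CUBIC))
cv2.imwrite("pics/g2.png",np.hstack(t))
E
```

```text
0.5035607125083166 [-1.80646578  0.6589456  -5.03807978] [674.2128239  -17.89940495 327.71903842] [-0.047522    0.01623806 -0.00247808]
```

View pics/g2.png

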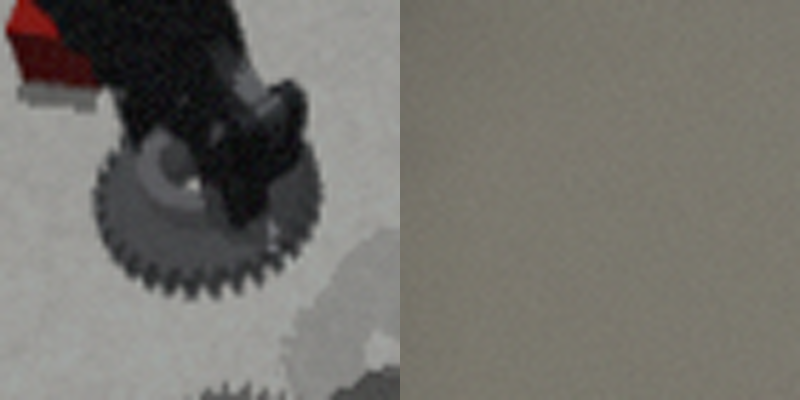

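Request:
{"method": "apply_moves", "body": {
  "motion": "-1 -0.03 -0.02 0 0;-1 -0.06 -0.041 0 0;-1 -0.095 -0.065 0 0;-1 -0.13 -0.0886 0 0;-1 -0.16 -0.109 0 0;-1 -0.19 -0.1295 0 0;-1 -0.215 -0.1465 0 0;-1 -0.2289 -0.156 0 0;-1 -0.2289 -0.156 0 0;-1 -0.2289 -0.156 0 0;-1 -0.2289 -0.156 0 0;-1 -0.2289 -0.156 0 0"
}}

```text
clock: 10.93
eef_pos: [446.9, 137.8, 328.6]
tcp_rot: [3.141, 0.0, -0.001]
contact_force: [0.5, -0.1, -4.0]
opening: 0.507
```

```bash
cat > look.py <<'E'
from h import *
import sys
c=(float(sys.argv[1]),float(sys.argv[2]));z=float(sys.argv[3]);name=sys.argv[4]
s=r.sense();print(s["clock"],s["opening"],s["contact_force"].round(1),s["eef_pos"].round(1),s["wrist_torque"].round(2),s["qpos"].round(2))
t=[]
for n in("scene","top"):
    f=grab_frame(n);p=proj(f,[[*c,z]])[0].astype(int);w=35
    t.append(cv2.resize(f["img"][max(p[1]-w,0):p[1]+w,max(0,p[0]-w):p[0]+w,::-1],(400,400),interpolation=cv2.INTER_CUBIC))
cv2.imwrite(f"pics/{name}.png",np.hstack(t))
E
python3 look.py 446 138 110 g3
```

```text
10.9333 0.5073254116790612 [ 0.5 -0.1 -4. ] [446.9 137.8 328.6] [ 0.02 -0.04 -0.01] [ 0.3   0.21  2.03 -0.    0.9   1.87]
```

View pics/g3.png

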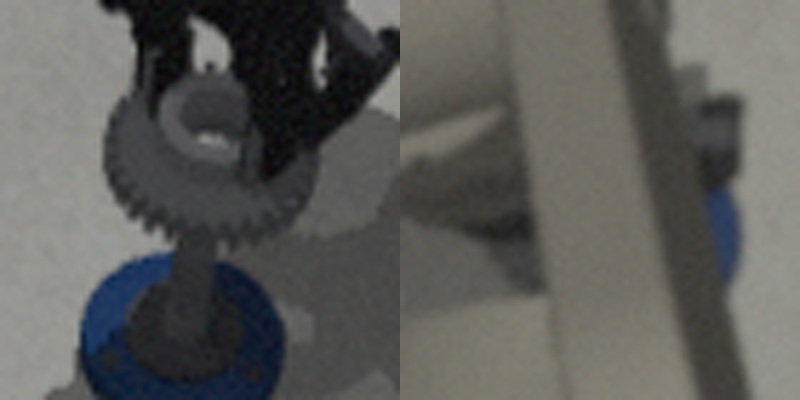

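```bash
python3 - <<'E'
from fit import *
F=[grab_frame("scene") for _ in range(2)]
for z0 in(134,137.8,141):
  M["large_gear"]=[(14,41),(0,41),(32,23)]
  c,s=fit(F,"large_gear",(446,138),rng=8,zoff=z0);print(z0,c.round(1),s)
c=(446.9,137.8)
cv2.imwrite("pics/g4.png",crop(F[0],(446,138),[(137.8+14,41,(0,0,255)),(137.8,41,(0,255,0)),(137.8+32,23,(0,0,255)),(82,9,(0,255,255)),(24,26,(0,255,255))],"",s=8,w=50)[:600])
E
```

```text
134 [443.7 136.4] 51.15855901499664
137.8 [446. 138.] 51.33730389559383
141 [447.9 139.4] 51.46289265606815
```

View pics/g4.png

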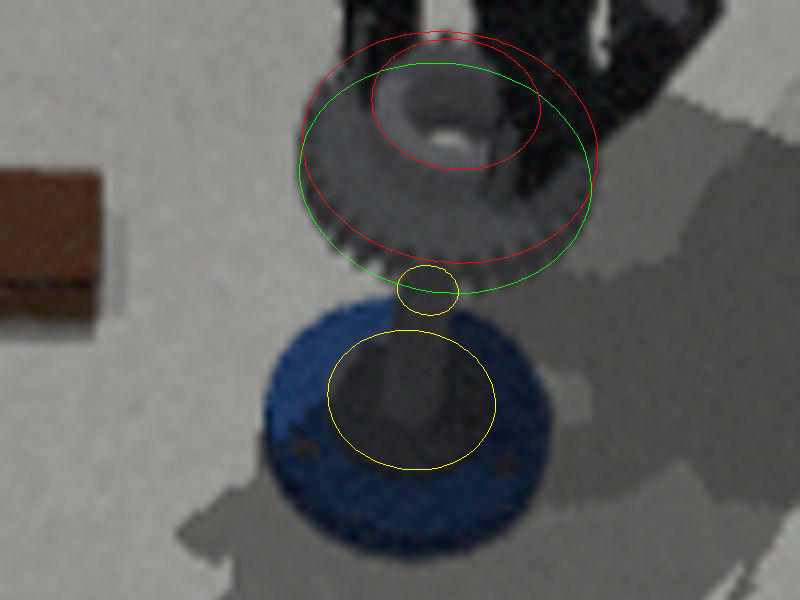

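Request:
{"method": "apply_moves", "body": {
  "motion": "-1 0 0 0.015 0;-1 0 0 0.03 0;-1 0 0 0.04 0;-1 0 0 0.046 0;-1 0 0 0.052 0;-1 0 0 0.058 0;-1 0 0 0.064 0;-1 0 0 0.064 0"
}}

```text
clock: 11.8
eef_pos: [445.9, 138.0, 264.1]
tcp_rot: [3.141, 0.001, -0.0]
contact_force: [-0.5, -0.3, -5.2]
opening: 0.5
```

Bottom is now at z≈73, past the taper, with no contact. Continuing.

Request:
{"method": "apply_moves", "body": {
  "motion": "-1 0 0 0.008 0;-1 0 0 0.016 0;-1 0 0 0.024 0;-1 0 0 0.032 0;-1 0 0 0.038 0;-1 0 0 0.042 0;-1 0 0 0.045 0;-1 0 0 0.047 0;-1 0 0 0.047 0;-1 0 0 0.047 0"
}}

```text
clock: 12.63
eef_pos: [446.2, 138.1, 218.1]
tcp_rot: [-3.142, -0.0, -0.0]
contact_force: [-0.2, 0.6, -5.6]
opening: 0.504
```

Request:
{"method": "apply_moves", "body": {
  "motion": "-1 0 0 0.0015 0;-1 0 0 0.0025 0;-1 0 0 0.0035 0;-1 0 0 0.0045 0;-1 0 0 0.0045 0;-1 0 0 0.0045 0"
}}

```text
clock: 13.13
eef_pos: [446.3, 138.2, 214.7]
tcp_rot: [-3.141, -0.0, -0.0]
contact_force: [-5.7, -2.0, 16.4]
opening: 0.503
```

Request:
{"method": "apply_moves", "body": {
  "motion": "-1 0 0 -0.0008 0;-1 0 0 -0.0008 0;0.6 0 0 -0.0008 0;0.6 0 0 -0.0008 0;0.6 0 0 -0.0008 0;0.6 0 0 -0.0008 0;1 0 0 -0.002 0;1 0 0 -0.01 0;1 0 0 -0.03 0;1 0 0 -0.06 0;1 0 0 -0.09 0;1 0 0 -0.1165 0;1 0 0 -0.1165 0;1 0 0 -0.1165 0"
}}

```text
clock: 14.3
eef_pos: [446.6, 138.2, 331.9]
tcp_rot: [-3.14, -0.004, -0.0]
contact_force: [-0.2, -0.5, 0.0]
opening: 0.997
```

```bash
python3 look.py 446 138 50 g5
```

```text
14.3 0.9965845764295926 [-0.2 -0.5  0. ] [446.6 138.2 331.9] [0.04 0.02 0.02] [ 0.3   0.2   2.03 -0.    0.91  1.87]
```

View pics/g5.png

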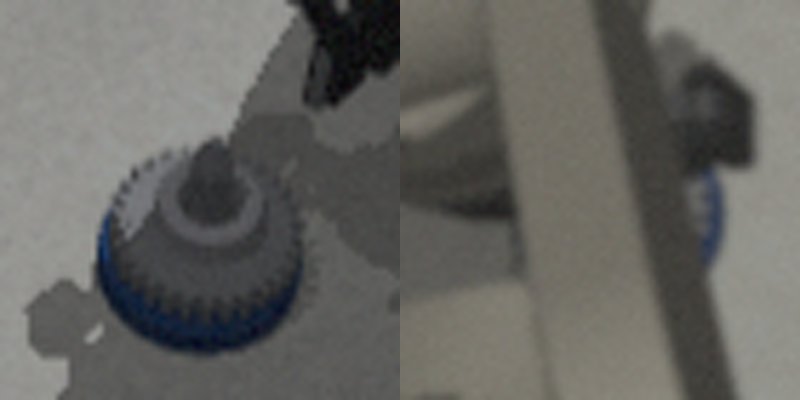

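Request:
{"method": "apply_moves", "body": {
  "motion": "1 -0.002 0.03 0 0;1 -0.005 0.07 0 0;1 -0.008 0.11 0 0;1 -0.011 0.15 0 0;1 -0.013 0.19 0 0;1 -0.016 0.23 0 0;1 -0.019 0.265 0 0;1 -0.0209 0.2867 0.02 0;1 -0.0209 0.2967 0.05 0;1 -0.0209 0.2967 0.08 0;1 -0.0209 0.2967 0.1 0;1 -0.0209 0.2967 0.1 0;1 -0.0209 0.2967 0.1 0"
}}

```text
clock: 15.48
eef_pos: [424.3, -158.3, 228.5]
tcp_rot: [-3.14, 0.004, -0.0]
contact_force: [-0.1, 0.2, 0.1]
opening: 0.997
```

```bash
python3 look.py 425 -159 30 b1
```

```text
15.4833 0.9970648570389373 [-0.1  0.2  0.1] [ 424.3 -158.3  228.5] [-0.04  0.04 -0.  ] [-0.36  0.36  2.13  0.    0.66  1.21]
```

View pics/b1.png

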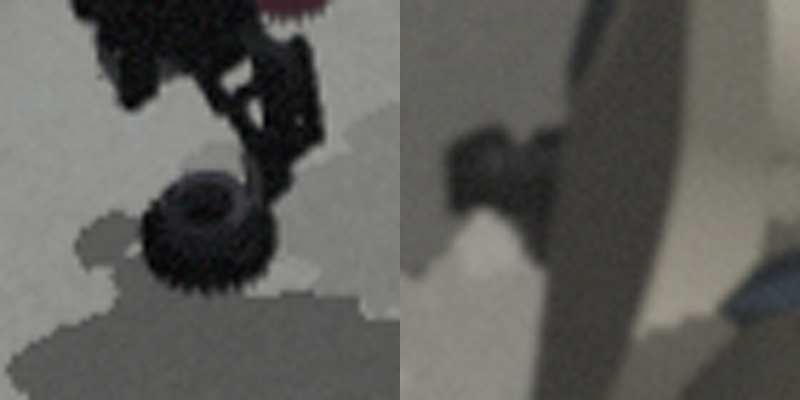

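Request:
{"method": "apply_moves", "body": {
  "motion": "1 0 0 0.015 0;1 0 0 0.03 0;1 0 0 0.04 0;1 0 0 0.04 0;1 0 0 0.04 0;-1 0 0 0.04 0;-1 0 0 0.04 0;-1 0 0 0.04 0;-1 0 0 0.04 0;-1 0 0 0.04 0;-1 0 0 0.04 0;-1 0 0 0.04 0;-1 0 0 0.04 0;-1 0 0 0.04 0"
}}

```text
clock: 16.75
eef_pos: [425.5, -158.8, 191.2]
tcp_rot: [3.141, -0.001, -0.0]
contact_force: [-3.6, 0.9, 17.7]
opening: 0.511
```

Request:
{"method": "apply_moves", "body": {
  "motion": "-1 0 0 -0.005 0;-1 0 0 -0.02 0;-1 0 0 -0.05 0;-1 0 0 -0.08 0;-1 0 0 -0.11 0;-1 0 0 -0.13 0;-1 0.01 -0.02 -0.13 0;-1 0.025 -0.05 -0.13 0;-1 0.04 -0.08 -0.13 0;-1 0.055 -0.11 -0.13 0;-1 0.072 -0.145 -0.13 0;-1 0.09 -0.18 -0.13 0;-1 0.107 -0.215 -0.13 0;-1 0.124 -0.25 -0.13 0;-1 0.142 -0.285 -0.13 0;-1 0.16 -0.32 -0.13 0;-1 0.172 -0.345 -0.13 0;-1 0.1807 -0.363 -0.13 0;-1 0.1807 -0.363 -0.13 0;-1 0.1807 -0.363 -0.13 0"
}}

```text
clock: 18.42
eef_pos: [605.6, 205.2, 319.4]
tcp_rot: [3.141, 0.001, 0.002]
contact_force: [0.1, -1.2, -3.6]
opening: 0.503
```

Request:
{"method": "apply_moves", "body": {
  "motion": "-1 0 0 0 0;-1 0 0 0 0"
}}

```text
clock: 18.58
eef_pos: [605.3, 203.3, 319.7]
tcp_rot: [3.141, 0.001, -0.001]
contact_force: [-0.3, -0.7, -4.1]
opening: 0.508
```

```bash
python3 look.py 606 204 110 b2; python3 - <<'E'
from fit import *
F=[grab_frame("scene") for _ in range(2)]
z=r.sense()["eef_pos"][2]-191.2
M["black_gear"]=[(14,33),(0,33),(32,23),(32,14)]
c,s=fit(F,"black_gear",(606,204),rng=8,zoff=z);print(z,c.round(1),s)
E
```

```text
18.5833 0.5076524787829988 [-0.3 -0.7 -4.1] [605.3 203.3 319.7] [-0.03  0.02  0.02] [ 0.32  0.46  1.67 -0.    1.01  1.89]
128.94469399614866 [607.  204.5] 57.103186452815336
```

View pics/b2.png

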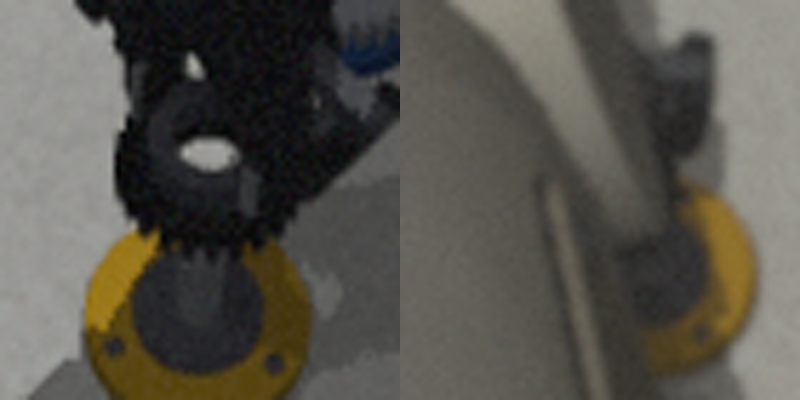

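Request:
{"method": "apply_moves", "body": {
  "motion": "-1 0 0 0.015 0;-1 0 0 0.03 0;-1 0 0 0.04 0;-1 0 0 0.047 0;-1 0 0 0.054 0;-1 0 0 0.061 0;-1 0 0 0.067 0;-1 0 0 0.067 0"
}}

```text
clock: 19.45
eef_pos: [605.6, 204.2, 251.8]
tcp_rot: [3.141, 0.002, -0.0]
contact_force: [-0.9, -0.2, -3.2]
opening: 0.504
```

Request:
{"method": "apply_moves", "body": {
  "motion": "-1 0 0 0.008 0;-1 0 0 0.016 0;-1 0 0 0.023 0;-1 0 0 0.028 0;-1 0 0 0.032 0;-1 0 0 0.034 0;-1 0 0 0.0345 0;-1 0 0 0.0345 0;-1 0 0 0.0345 0"
}}

```text
clock: 20.2
eef_pos: [606.1, 204.4, 218.8]
tcp_rot: [-3.141, -0.0, -0.0]
contact_force: [-0.7, 0.3, -3.9]
opening: 0.507
```

Expected seat at ~215.2.

Request:
{"method": "apply_moves", "body": {
  "motion": "-1 0 0 0.0015 0;-1 0 0 0.0025 0;-1 0 0 0.0035 0;-1 0 0 0.0045 0;-1 0 0 0.0045 0;-1 0 0 0.0045 0"
}}

```text
clock: 20.7
eef_pos: [606.1, 204.4, 215.4]
tcp_rot: [-3.141, -0.0, -0.0]
contact_force: [-4.1, -1.5, 10.0]
opening: 0.504
```

Request:
{"method": "apply_moves", "body": {
  "motion": "-1 0 0 -0.0003 0;-1 0 0 -0.0003 0;0.6 0 0 -0.0005 0;0.6 0 0 -0.0005 0;0.6 0 0 -0.0005 0;0.6 0 0 -0.0005 0;1 0 0 -0.002 0;1 0 0 -0.01 0;1 0 0 -0.03 0;1 0 0 -0.06 0;1 0 0 -0.09 0;1 0 0 -0.116 0;1 0 0 -0.116 0;1 0 0 -0.116 0"
}}

```text
clock: 21.87
eef_pos: [606.5, 204.6, 332.5]
tcp_rot: [-3.14, -0.004, -0.0]
contact_force: [0.5, 0.5, -0.5]
opening: 1.003
```

```bash
python3 look.py 606 204 50 b3; python3 - <<'E'
from fit import *
F=[grab_frame("scene") for _ in range(2)]
for ms in ([(22,21),(22,14),(0,21)],[(22,21),(22,14)],[(22,21),(0,21)]):
  M["nylon_bush"]=ms
  c,s=fit(F,"nylon_bush",(528.5,405.5),rng=6);print(c.round(1),s)
t=[cv2.resize(crop(F[0],c,[(22,21,(0,0,255)),(0,21,(0,255,0))],"",w=18,s=10),(400,400)) for c in((527.4,406),(530,406))]
cv2.imwrite("pics/n1.png",np.hstack(t))
E
```

```text
21.8667 1.0026695394447382 [ 0.5  0.5 -0.5] [606.5 204.6 332.5] [ 0.   -0.04 -0.01] [0.32 0.45 1.66 0.   1.03 1.89]
[527.4 406. ] 73.61787034934255
[537.5 407.3] 55.15376387350808
[532.5 409.9] 48.553900319982276
```

View pics/b3.png

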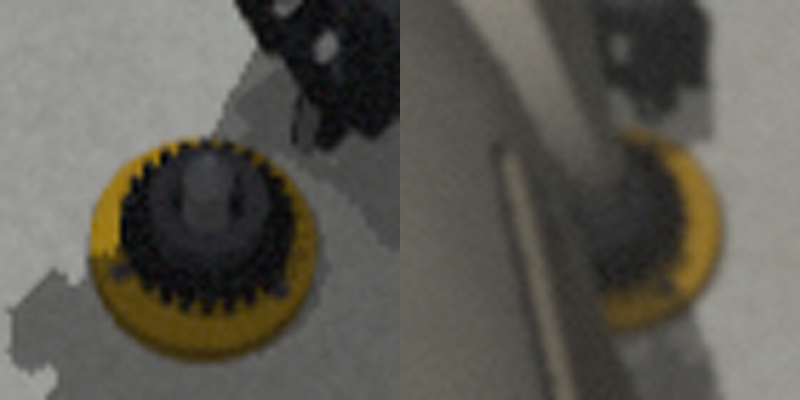

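View pics/n1.png

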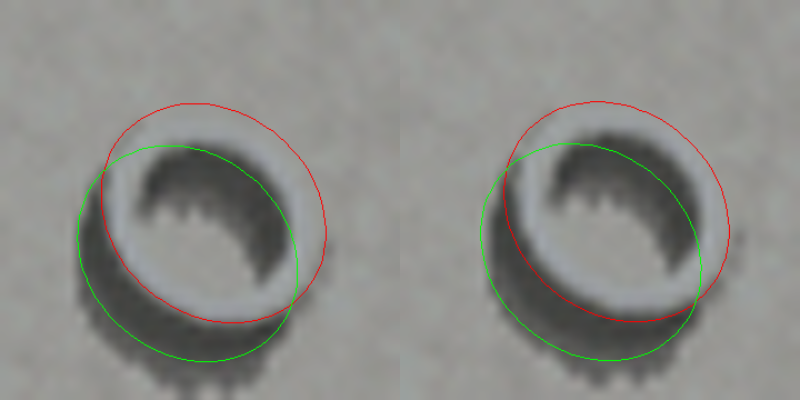

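Request:
{"method": "apply_moves", "body": {
  "motion": "1 -0.008 -0.02 0 0;1 -0.02 -0.052 0 0;1 -0.035 -0.09 0 0;1 -0.05 -0.13 0 0;1 -0.063 -0.165 0 0;1 -0.072 -0.187 0.02 0;1 -0.0776 -0.202 0.05 0;1 -0.0776 -0.202 0.085 0;1 -0.0776 -0.202 0.11 0;1 -0.0776 -0.202 0.13 0;1 -0.0776 -0.202 0.149 0;1 -0.0776 -0.202 0.149 0;1 -0.0776 -0.202 0.149 0;1 -0.0776 -0.202 0.149 0",
  "squeeze": 40
}}

```text
clock: 23.23
eef_pos: [528.6, 406.5, 181.4]
tcp_rot: [-3.142, -0.0, -0.0]
contact_force: [1.2, 1.6, 0.3]
opening: 0.998
```

```bash
python3 look.py 528 406 20 n2
```

```text
23.2333 0.9977964332916985 [1.2 1.6 0.3] [528.6 406.5 181.4] [ 0.01  0.02 -0.06] [0.65 0.67 1.67 0.   0.8  2.22]
```

View pics/n2.png

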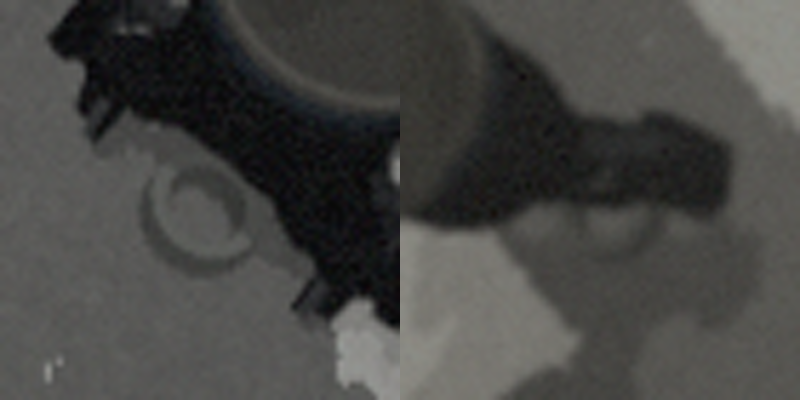

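Request:
{"method": "apply_moves", "body": {
  "motion": "-1 0 0 0 0;-1 0 0 0 0;-1 0 0 0 0;-1 0 0 0 0;-1 0 0 0 0;-1 0 0 0 0;-1 0 0 0 0;-1 0 0 0 0;-1 0 0 0 0;-1 0 0 0 0"
}}

```text
clock: 24.17
eef_pos: [528.6, 406.5, 181.9]
tcp_rot: [-3.141, -0.001, -0.0]
contact_force: [-1.2, 0.1, 5.9]
opening: 0.468
```

Request:
{"method": "apply_moves", "body": {
  "motion": "-1 0 0 -0.005 0;-1 0 0 -0.02 0;-1 0 0 -0.05 0;-1 0 0 -0.08 0;-1 0 0 -0.11 0;-1 0 0 -0.13 0;-1 0.008 0.02 -0.13 0;-1 0.02 0.052 -0.13 0;-1 0.033 0.085 -0.13 0;-1 0.046 0.12 -0.13 0;-1 0.058 0.15 -0.13 0;-1 0.068 0.177 -0.13 0;-1 0.0745 0.194 -0.13 0;-1 0.0776 0.202 -0.13 0;-1 0.0776 0.202 -0.13 0;-1 0.0776 0.202 -0.13 0;-1 0.0776 0.202 -0.13 0"
}}

```text
clock: 25.58
eef_pos: [605.6, 205.4, 311.3]
tcp_rot: [-3.141, -0.0, 0.001]
contact_force: [0.4, 0.5, -0.3]
opening: 0.469
```

```bash
python3 look.py 606 204 110 n3; python3 - <<'E'
from fit import *
F=[grab_frame("scene") for _ in range(2)]
z=r.sense()["eef_pos"][2]-181.9
M["nylon_bush"]=[(22,21),(0,21),(22,14)]
c,s=fit(F,"nylon_bush",(606,204),rng=8,zoff=z);print(z,c.round(1),s)
cc=(606,204)
im=crop(F[0],(606,204),[(z+22,21,(0,0,255)),(z,21,(0,255,0)),(70,9,(0,255,255)),(56,23,(0,255,255))],"",w=37,s=8)
cv2.imwrite("pics/n4.png",im)
E
```

```text
25.5833 0.46928236958548525 [ 0.4  0.5 -0.3] [605.6 205.4 311.3] [-0.   -0.02 -0.  ] [0.32 0.47 1.68 0.   0.99 1.89]
129.0924907122599 [611.2 200.6] 55.794985992782436
```

View pics/n3.png

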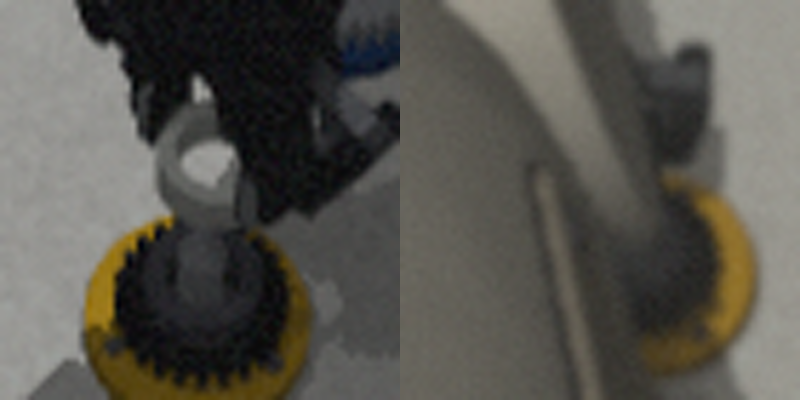

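View pics/n4.png

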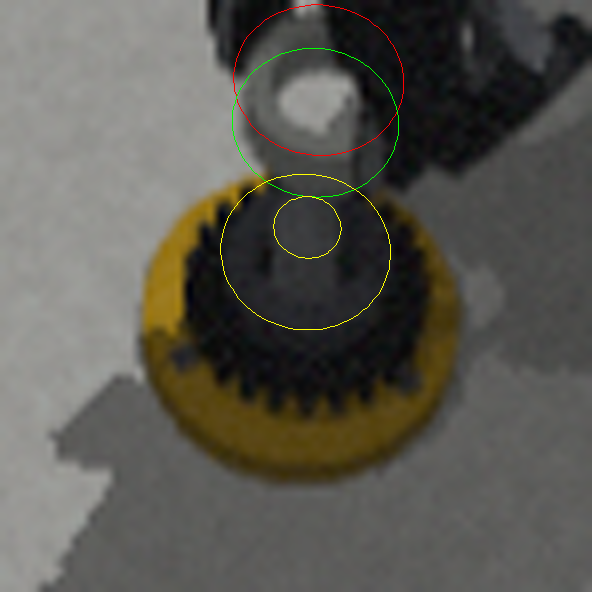

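Request:
{"method": "apply_moves", "body": {
  "motion": "-1 0 0 0.012 0;-1 0 0 0.027 0;-1 0 0 0.036 0;-1 0 0 0.042 0;-1 0 0 0.048 0;-1 0 0 0.054 0;-1 0 0 0.06 0;-1 0 0 0.06 0;-1 0 0 0.06 0"
}}

```text
clock: 26.53
eef_pos: [606.0, 204.3, 250.8]
tcp_rot: [3.141, 0.0, -0.0]
contact_force: [-0.2, -1.1, 0.1]
opening: 0.468
```

Request:
{"method": "apply_moves", "body": {
  "motion": "-1 0 0 0.005 0;-1 0 0 0.008 0;-1 0 0 0.01 0;-1 0 0 0.01 0;-1 0 0 0.0115 0;-1 0 0 0.0125 0;-1 0 0 0.0135 0;-1 0 0 0.0135 0;-1 0 0 0.0135 0"
}}

```text
clock: 27.28
eef_pos: [606.0, 204.4, 237.9]
tcp_rot: [-3.142, -0.0, -0.0]
contact_force: [-1.0, -0.8, 5.4]
opening: 0.466
```

Request:
{"method": "apply_moves", "body": {
  "motion": "-1 0 0 0.0003 0;-1 0 0 0.0003 0;0.6 0 0 0 0;0.6 0 0 0 0;0.6 0 0 0 0;0.6 0 0 0 0;1 0 0 -0.002 0;1 0 0 -0.01 0;1 0 0 -0.03 0;1 0 0 -0.06 0;1 0 0 -0.0925 0;1 0 0 -0.0925 0;1 0 0 -0.0925 0"
}}

```text
clock: 28.37
eef_pos: [606.7, 204.6, 332.9]
tcp_rot: [-3.14, -0.005, -0.0]
contact_force: [0.8, -0.5, -0.4]
opening: 0.998
```

```bash
python3 look.py 606 204 60 n5
```

```text
28.3667 0.9976178632578969 [ 0.8 -0.5 -0.4] [606.7 204.6 332.9] [ 0.02 -0.02  0.01] [0.32 0.45 1.66 0.   1.03 1.89]
```

View pics/n5.png

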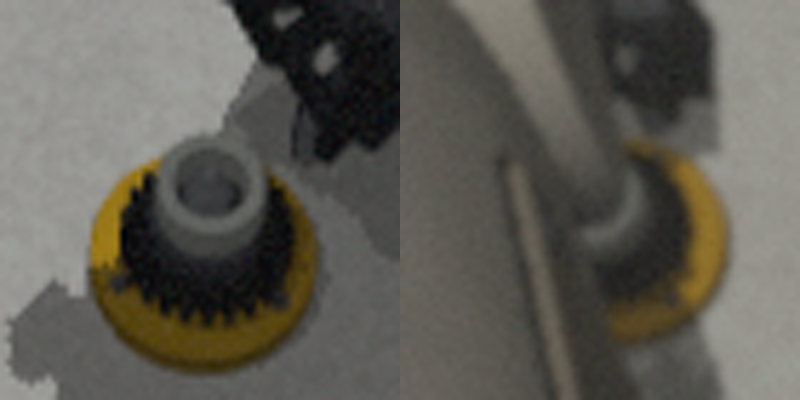

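Request:
{"method": "apply_moves", "body": {
  "motion": "1 -0.003 0.02 0 0;1 -0.009 0.06 0 0;1 -0.015 0.1 0 0;1 -0.021 0.14 0 0;1 -0.027 0.18 0 0;1 -0.033 0.22 0 0;1 -0.039 0.26 0 0;1 -0.045 0.3 0 0;1 -0.05 0.34 0 0;1 -0.056 0.38 0 0;1 -0.062 0.42 0 0;1 -0.068 0.46 0 0;1 -0.074 0.5 0 0;1 -0.08 0.54 0 0;1 -0.085 0.575 0.02 0;1 -0.0892 0.6 0.05 0;1 -0.0892 0.6077 0.08 0;1 -0.0892 0.6077 0.09 0;1 -0.0892 0.6077 0.09 0;1 -0.0892 0.6077 0.09 0"
}}

```text
clock: 30.13
eef_pos: [516.6, -402.4, 239.2]
tcp_rot: [-3.14, 0.002, 0.0]
contact_force: [-0.1, 0.6, 1.5]
opening: 1.001
```

Request:
{"method": "apply_moves", "body": {
  "motion": "1 0 0 0.02 0;1 0 0 0.04 0;1 0 0 0.055 0;1 0 0 0.061 0;1 0 0 0.061 0;1 0 0 0.061 0;1 0 0 0.061 0"
}}

```text
clock: 30.72
eef_pos: [517.3, -403.5, 180.3]
tcp_rot: [3.141, -0.001, 0.0]
contact_force: [-0.5, -0.5, -0.6]
opening: 0.998
```

```bash
python3 look.py 517 -403 20 s1
```

```text
30.7167 0.9981431434794789 [-0.5 -0.5 -0.6] [ 517.3 -403.5  180.3] [ 0.01  0.04 -0.01] [-0.66  0.66  1.7   0.    0.78  0.91]
```

View pics/s1.png

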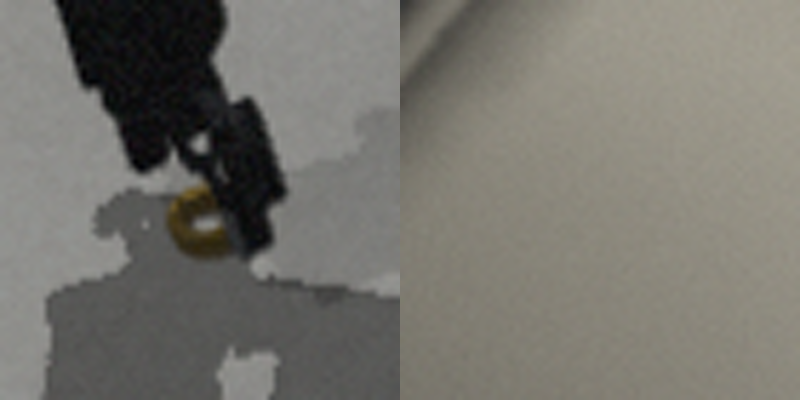

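Request:
{"method": "apply_moves", "body": {
  "motion": "-1 0 0 0 0;-1 0 0 0 0;-1 0 0 0 0;-1 0 0 0 0;-1 0 0 0 0;-1 0 0 0 0;-1 0 0 0 0;-1 0 0 0 0;-1 0 0 0 0;-1 0 0 0 0",
  "squeeze": 50
}}

```text
clock: 31.65
eef_pos: [516.8, -403.5, 179.7]
tcp_rot: [3.141, -0.0, -0.0]
contact_force: [-0.7, 1.0, 6.9]
opening: 0.483
```

Request:
{"method": "apply_moves", "body": {
  "motion": "-1 0 0 -0.005 0;-1 0 0 -0.02 0;-1 0 0 -0.05 0;-1 0 0 -0.08 0;-1 0 0 -0.11 0;-1 0 0 -0.14 0;-1 0 0 -0.14 0;-1 0 0 -0.14 0"
}}

```text
clock: 32.32
eef_pos: [517.1, -403.7, 322.2]
tcp_rot: [3.139, -0.004, -0.0]
contact_force: [-0.1, -0.0, -1.8]
opening: 0.482
```

Request:
{"method": "apply_moves", "body": {
  "motion": "-1 -0.003 -0.02 0 0;-1 -0.007 -0.055 0 0;-1 -0.012 -0.09 0 0;-1 -0.017 -0.13 0 0;-1 -0.022 -0.17 0 0;-1 -0.027 -0.21 0 0;-1 -0.033 -0.25 0 0;-1 -0.038 -0.29 0 0;-1 -0.043 -0.33 0 0;-1 -0.048 -0.37 0 0;-1 -0.053 -0.41 0 0;-1 -0.058 -0.445 0 0;-1 -0.062 -0.48 0 0;-1 -0.066 -0.51 0 0;-1 -0.069 -0.53 0 0;-1 -0.0706 -0.5414 0 0;-1 -0.0706 -0.5414 0 0;-1 -0.0706 -0.5414 0 0;-1 -0.0706 -0.5414 0 0;-1 -0.0706 -0.5414 0 0"
}}

```text
clock: 33.98
eef_pos: [446.2, 137.0, 318.8]
tcp_rot: [3.141, 0.0, -0.001]
contact_force: [0.7, -0.1, -0.7]
opening: 0.482
```

```bash
cat > chk.py <<'E'
from h import *
import sys
cx,cy,off,h,ro,tip=map(float,sys.argv[1:7])
s=r.sense();print(s["eef_pos"].round(1),s["contact_force"].round(1))
z=s["eef_pos"][2]-off
f=grab_frame("scene")
c=(cx,cy);w=40;sc=8
im=crop(f,c,[(z+h,ro,(0,0,255)),(z,ro,(0,255,0)),(z+h,14,(0,0,255)),(z,14,(0,255,0)),(tip-14,9,(0,255,255)),(56,23,(0,255,255))],"",w=w,s=sc)
cv2.imwrite("pics/"+sys.argv[7]+".png",im[:600])
E
python3 chk.py 446.1 138 179.7 16 22 96 s2
```

```text
[446.2 137.  318.8] [ 0.7 -0.1 -0.7]
```

View pics/s2.png

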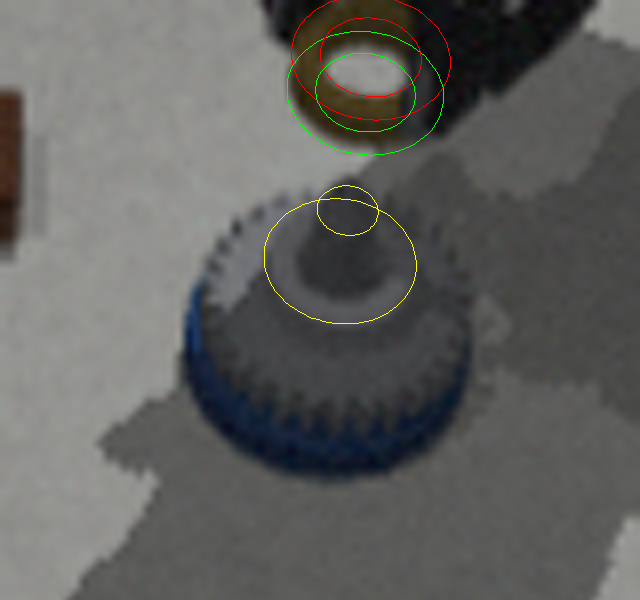

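Request:
{"method": "apply_moves", "body": {
  "motion": "-1 0 0 0.012 0;-1 0 0 0.027 0;-1 0 0 0.038 0;-1 0 0 0.044 0;-1 0 0 0.05 0;-1 0 0 0.056 0;-1 0 0 0.062 0;-1 0 0 0.068 0;-1 0 0 0.073 0;-1 0 0 0.077 0;-1 0 0 0.079 0;-1 0 0 0.079 0;-1 0 0 0.079 0"
}}

```text
clock: 35.12
eef_pos: [446.2, 138.1, 240.0]
tcp_rot: [-3.142, 0.0, -0.0]
contact_force: [-0.9, -0.7, -1.2]
opening: 0.484
```

Request:
{"method": "apply_moves", "body": {
  "motion": "-1 0 0 0.0015 0;-1 0 0 0.0025 0;-1 0 0 0.0035 0;-1 0 0 0.0045 0;-1 0 0 0.0045 0;-1 0 0 0.0045 0"
}}

```text
clock: 35.62
eef_pos: [446.2, 138.1, 235.7]
tcp_rot: [-3.142, -0.0, -0.0]
contact_force: [-0.5, -1.2, 4.4]
opening: 0.483
```

Request:
{"method": "apply_moves", "body": {
  "motion": "-1 0 0 0.0003 0;-1 0 0 0.0003 0;0.6 0 0 0 0;0.6 0 0 0 0;0.6 0 0 0 0;0.6 0 0 0 0;1 0 0 -0.002 0;1 0 0 -0.01 0;1 0 0 -0.03 0;1 0 0 -0.06 0;1 0 0 -0.1045 0;1 0 0 -0.1045 0;1 0 0 -0.1045 0;1 0 0 -0.1045 0"
}}

```text
clock: 36.78
eef_pos: [446.0, 138.0, 340.4]
tcp_rot: [-3.141, -0.001, -0.0]
contact_force: [-0.2, 0.5, -0.8]
opening: 1.002
```

```bash
python3 look.py 446 138 60 s3; python3 - <<'E'
from fit import *
M["small_gear"]=[(20,27),(20,14),(0,27)]
F=[grab_frame("scene") for _ in range(2)]
print(fit(F,"small_gear",(352,-288.5),rng=6))
E
```

```text
36.7833 1.001896215892135 [-0.2  0.5 -0.8] [446.  138.  340.4] [-0.01  0.    0.01] [0.3  0.19 2.03 0.   0.93 1.87]
(array([ 351.66705431, -289.25733896]), np.float64(95.05476814568114))
```

View pics/s3.png

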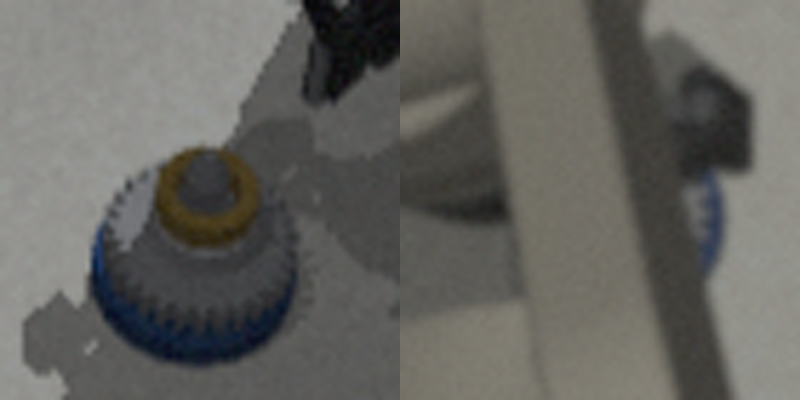

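Request:
{"method": "apply_moves", "body": {
  "motion": "1 -0.005 0.02 0 0;1 -0.013 0.06 0 0;1 -0.022 0.1 0 0;1 -0.031 0.14 0 0;1 -0.04 0.18 0 0;1 -0.048 0.22 0 0;1 -0.057 0.26 0 0;1 -0.066 0.3 0 0;1 -0.075 0.34 0 0;1 -0.083 0.38 0 0;1 -0.09 0.41 0.02 0;1 -0.0938 0.427 0.05 0;1 -0.0938 0.427 0.08 0;1 -0.0938 0.427 0.1 0;1 -0.0938 0.427 0.1 0;1 -0.0938 0.427 0.1 0;1 -0.0938 0.427 0.1 0"
}}

```text
clock: 38.4
eef_pos: [352.6, -288.9, 240.4]
tcp_rot: [-3.142, 0.0, 0.0]
contact_force: [-0.5, -0.1, 0.3]
opening: 1.001
```

Request:
{"method": "apply_moves", "body": {
  "motion": "1 0 0 0.02 0;1 0 0 0.04 0;1 0 0 0.055 0;1 0 0 0.06 0;1 0 0 0.06 0;1 0 0 0.06 0;1 0 0 0.06 0"
}}

```text
clock: 38.98
eef_pos: [352.9, -289.2, 181.2]
tcp_rot: [3.14, -0.002, 0.0]
contact_force: [-0.3, -0.4, 0.2]
opening: 0.996
```

```bash
python3 look.py 352 -289 20 m1
```

```text
38.9833 0.9962172840049756 [-0.3 -0.4  0.2] [ 352.9 -289.2  181.2] [-0.03 -0.01  0.02] [-0.69  0.46  2.14  0.    0.54  0.88]
```

View pics/m1.png

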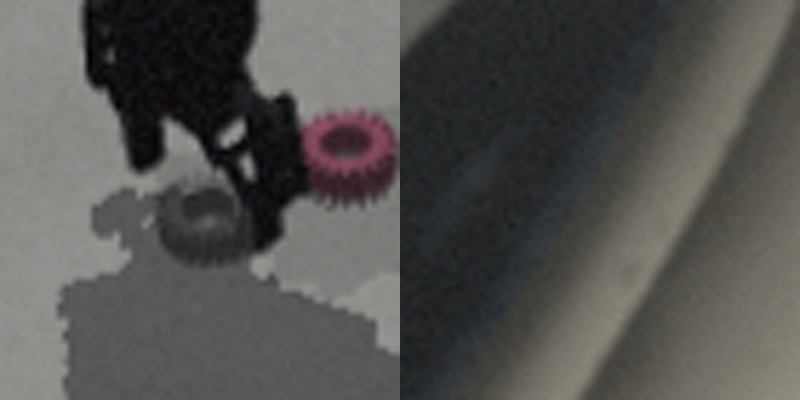

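Request:
{"method": "apply_moves", "body": {
  "motion": "1 0 0 0.002 0;1 0 0 0.002 0;-1 0 0 0.002 0;-1 0 0 0.002 0;-1 0 0 0.002 0;-1 0 0 0.002 0;-1 0 0 0.002 0;-1 0 0 0.002 0;-1 0 0 0.002 0;-1 0 0 0.002 0;-1 0 0 0.002 0;-1 0 0 0.002 0",
  "squeeze": 70
}}

```text
clock: 40.08
eef_pos: [352.3, -289.0, 178.8]
tcp_rot: [3.141, -0.0, -0.001]
contact_force: [-2.4, 2.5, 16.9]
opening: 0.624
```

Request:
{"method": "apply_moves", "body": {
  "motion": "-1 0 0 -0.005 0;-1 0 0 -0.02 0;-1 0 0 -0.05 0;-1 0 0 -0.08 0;-1 0 0 -0.11 0;-1 0 0 -0.14 0;-1 0 0 -0.14 0;-1 0 0 -0.14 0"
}}

```text
clock: 40.75
eef_pos: [352.5, -289.1, 319.2]
tcp_rot: [3.139, -0.003, -0.0]
contact_force: [-0.1, -0.2, -2.6]
opening: 0.618
```

Request:
{"method": "apply_moves", "body": {
  "motion": "-1 0.005 -0.02 0 0;-1 0.013 -0.06 0 0;-1 0.021 -0.095 0 0;-1 0.029 -0.13 0 0;-1 0.037 -0.17 0 0;-1 0.046 -0.21 0 0;-1 0.055 -0.25 0 0;-1 0.064 -0.29 0 0;-1 0.072 -0.33 0 0;-1 0.08 -0.365 0 0;-1 0.087 -0.395 0 0;-1 0.091 -0.415 0 0;-1 0.0938 -0.427 0 0;-1 0.0938 -0.427 0 0;-1 0.0938 -0.427 0 0;-1 0.0938 -0.427 0 0;-1 0.0938 -0.427 0 0"
}}

```text
clock: 42.17
eef_pos: [445.8, 136.9, 317.5]
tcp_rot: [3.141, 0.001, -0.001]
contact_force: [0.8, -0.9, -2.6]
opening: 0.623
```

```bash
python3 chk.py 446.1 138 178.8 20 28 96 m2
```

```text
[445.8 136.9 317.5] [ 0.8 -0.9 -2.6]
```

View pics/m2.png

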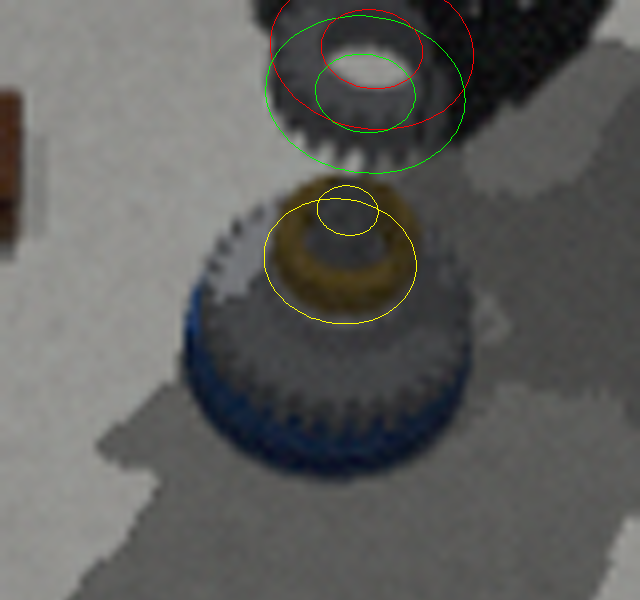

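Request:
{"method": "apply_moves", "body": {
  "motion": "-1 0 0 0.01 0;-1 0 0 0.022 0;-1 0 0 0.031 0;-1 0 0 0.037 0;-1 0 0 0.043 0;-1 0 0 0.049 0;-1 0 0 0.055 0;-1 0 0 0.06 0;-1 0 0 0.063 0;-1 0 0 0.063 0;-1 0 0 0.063 0"
}}

```text
clock: 43.13
eef_pos: [446.2, 138.1, 254.9]
tcp_rot: [3.142, 0.0, -0.0]
contact_force: [0.9, 0.5, -3.1]
opening: 0.626
```

Request:
{"method": "apply_moves", "body": {
  "motion": "-1 0 0 0.0015 0;-1 0 0 0.0025 0;-1 0 0 0.0035 0;-1 0 0 0.0045 0;-1 0 0 0.005 0;-1 0 0 0.005 0;-1 0 0 0.005 0"
}}

```text
clock: 43.72
eef_pos: [446.3, 138.1, 250.9]
tcp_rot: [-3.141, -0.001, -0.0]
contact_force: [-4.0, -1.1, 11.1]
opening: 0.62
```

Contact at the predicted height (250.8). Release and lift.

Request:
{"method": "apply_moves", "body": {
  "motion": "-1 0 0 -0.0003 0;-1 0 0 -0.0003 0;0.8 0 0 -0.0005 0;0.8 0 0 -0.0005 0;0.8 0 0 -0.0005 0;0.8 0 0 -0.0005 0;1 0 0 -0.002 0;1 0 0 -0.01 0;1 0 0 -0.03 0;1 0 0 -0.06 0;1 0 0 -0.09 0;1 0 0 -0.12 0;1 0 0 -0.12 0;1 0 0 -0.12 0"
}}

```text
clock: 44.88
eef_pos: [446.6, 138.2, 372.1]
tcp_rot: [-3.14, -0.004, -0.0]
contact_force: [-0.5, 0.1, -0.3]
opening: 1.0
```

Request:
{"method": "apply_moves", "body": {
  "motion": "1 0 0.03 0 0;1 0 0.07 0 0;1 0 0.11 0 0;1 0 0.15 0 0;1 0 0.19 0 0;1 0 0.23 0 0;1 0 0.27 0 0;1 0 0.3 0 0;1 0 0.3 0 0;1 0 0.3 0 0;1 0 0.3 0 0"
}}

```text
clock: 45.8
eef_pos: [445.6, -161.6, 369.1]
tcp_rot: [-3.141, 0.002, -0.001]
contact_force: [0.2, 0.2, -0.4]
opening: 1.001
```

```bash
python3 look.py 446 138 60 e1; python3 - <<'E'
from h import *
f=grab_frame("scene");cv2.imwrite("pics/eS.png",f["img"][:,:,::-1])
t=[cv2.resize(crop(f,c,[],"",w=28,s=10),(400,400)) for c in((446,138),(606,204))]
cv2.imwrite("pics/e2.png",np.hstack(t))
for q in "oil_bottle gauge_case magnet_block".split(): print(q,[(np.round(d["point"]),round(d["conf"],2)) for d in spotter.place_of(q,"scene")])
E
```

```text
45.8 1.0011349383208028 [ 0.2  0.2 -0.4] [ 445.6 -161.6  369.1] [-0.03  0.03 -0.  ] [-0.35  0.16  1.98  0.    1.    1.22]
oil_bottle [(array([356., 292.,  -3.]), 0.83)]
gauge_case [(array([444., 142.,  23.]), 0.74), (array([490.,  -2.,  -2.]), 0.68)]
magnet_block [(array([ 613., -232.,    0.]), 0.83), (array([603., 204.,  -0.]), 0.64)]
```

View pics/e2.png

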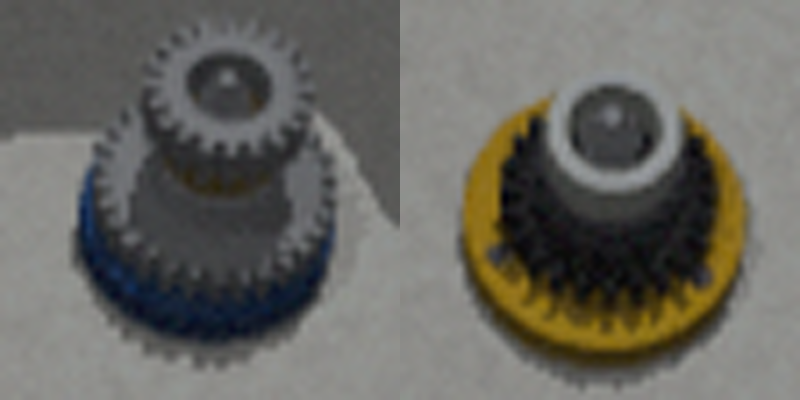

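View pics/eS.png

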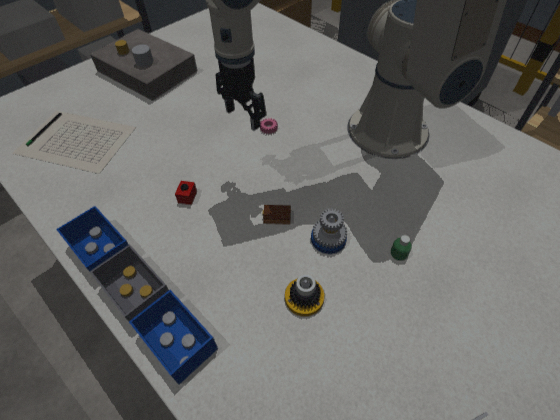

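Both stacks stand flat: the blue one is at about (330,230) px and the yellow one at (305,292) px. The bystanders and the pink gear have not moved, and the gripper is clear.

```bash
python3 -c "
from rig import r
print(r.sign_off())"
```

```text
the job is handed in; nothing more can be done
None
```

The kit is stacked and handed in at about 46 s on the robot's clock, well inside the 120 s limit.

- **Blue post:** large steel gear (collar up), then the brass spacer, then the small steel gear.
- **Yellow post:** black gear (collar up), then the white nylon bush.

I lowered every part down its post under grip. Each one touched down within about 0.3 mm of the height worked out from its grasp, with 4–16 N of contact force, before I released it.

**Last checks:** the final scene picture shows both stacks upright and seated, with the gripper open and clear. The bottle, case and red block are within about 3 mm of where they were first found, and the pink gear looks unmoved.

**What disagreed:**
- In the last look the detector also reported a gauge case at the blue stack and a magnet block at the yellow stack. The picture shows neither, so I took them as false detections.
- An automatic fit of the bush's position while it was held was about 6 mm off the gripper's own reading. I judged that fit wrong from the picture, and the bush then went down cleanly.
- In the final pictures I viewed only the scene camera, because the arm had blocked the top view of the blue post earlier.

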